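# Set up the wig-cap band stretcher and hold its tensioner back

## Task

Get the wig-cap band stretcher ready for a band: with the tensioner arm still at rest, slide the carriage along its rail right up against the steel stop and leave it there. Then take the sprung tensioner arm by its red post, push it back past its ratchet click until the orange pointer stands over the green part of the scale, and finish while still holding it there, so a colleague can slip the band on. Do not disturb the mug, bottle, pin jar or brush standing around.

Things in the scene. Friction and masses are not known exactly. Their poses are not given: they have to be found in the camera images.
- stretcher: fixed stretcher: a brown wooden base plate 260 (x) by 380 (y) by 12 mm, screwed to the bench. Origin at the centre of its underside; z up, y along the rail towards the steel stop, x from the tensioner's side (near the robot) to the rail's side. Beyond the stop is a fixed cork form 49 mm high at (55, 146) mm
- stop (a point): middle of the steel stop's face at the rail's +y end, at (50, 100) mm in the stretcher's frame, 30 mm up; the stop is 50 mm wide, 48 mm high
- green_mid (a point): middle of the green part of the white, green and red scale painted on the base plate, 157 mm from the tensioner's pivot; with the pointer over it the tensioner reads 0.55
- carriage_grip (a point): on the axis of the carriage's upright black round knob, 85 mm above the bench. The knob is 22 mm across, from 56 to 106 mm above the bench, on a round cork form of 80 mm diameter whose top is at 56 mm. It moves with the carriage along the stretcher's y at its x = 50 mm and does not turn
- carriage (a joint): position of the carriage along the rail in m: 0 at the free end (knob at the stretcher's y = -100 mm), growing along its +y, 0.16 when against the steel stop (knob at y = +60 mm). About 2 N of friction; it stays where it is left
- tensioner: the sprung tensioner arm with its post; origin on its vertical pivot axis at bench height, at (-60, 70) mm in the stretcher's frame; z up, y points from the post to the pivot. Hub and spring reach 52 mm up. At tensioner angle q the post stands at pivot + 130 mm * (sin(q - 0.45), -cos(q - 0.45)) in the stretcher's x, y
- tensioner_post (a point): upright red round post at the tensioner arm's end, 20 mm across, from 36 to 100 mm above the bench, rigid with the arm (a flat aluminium bar, top at 36 mm). This point is on its axis, 78 mm up, 130 mm from the pivot axis. An orange pointer reaches on from its foot over the scale
- tensioner_angle (a joint): arm angle in rad: 0 at rest, growing anticlockwise from above as the post is pushed towards the rail (stretcher's +x); end stop 0.72. Spring back to 0: 4 N at the post at rest, 9 N at 0.55. A brass pawl adds up to about 5 N between 0.03 and 0.3, clicks in behind the arm's tail at about 0.36; let go then, the arm falls back only to the click. Pointer over green: 0.45 to 0.65
- mug: white mug, 80 mm across without its handle, 85 mm tall, origin at the centre of its underside; to be left alone
- bottle: red bottle with a white cap, 62 mm across, 150 mm tall, origin at the centre of its underside; to be left alone
- pin_jar: amber glass jar with a steel lid, 56 mm across, 60 mm tall, standing on the corner of the base plate, origin at the centre of its underside; to be left alone
- brush: small brush with a dark wooden handle, 170 mm long, lying on the bench along its own x, origin under its middle; to be left alone

How it is judged (in metres and radians):
On the way, in this order (a step that is already met when the one before it is completed fails the run):
1. the carriage is against the stop while the tensioner is still at rest (value of joint carriage above 0.155 m and value of joint tensioner_angle below 0.08 rad), for 0.2 s.
2. the tensioner has been pushed past its click (value of joint tensioner_angle above 0.41 rad), for 0.2 s.
At the end, for the whole second after the job is handed in: Carriage within 5 mm of the stop; the fingers bear on the tensioner arm (over 2 N) and hold it at rest between 0.45 and 0.65 rad, past the click, pointer over the green; bystanders within 30 mm of where they were and not tipped over. The program finishes while holding (value of joint carriage above 0.155 m and value of joint tensioner_angle between 0.45 and 0.65 rad and velocity of joint tensioner_angle between -0.05 and 0.05 rad/s and contact force between the fingers and tensioner above 2 N and distance of each of mug, bottle, pin_jar, brush from where it was at the start of the episode below 0.03 m and angle between each of mug, bottle, pin_jar, brush's own z axis and vertical below 0.4 rad); the arm keeps its last pose, push and grip.
It fails at once if the mug is disturbed (distance of mug from where it was at the start of the episode above 0.03 m or angle between mug's own z axis and vertical above 0.4 rad).
It fails at once if the bottle is disturbed (distance of bottle from where it was at the start of the episode above 0.03 m or angle between bottle's own z axis and vertical above 0.4 rad).
It fails at once if the pin jar is disturbed (distance of pin_jar from where it was at the start of the episode above 0.03 m or angle between pin_jar's own z axis and vertical above 0.4 rad).
It fails at once if the brush is disturbed (distance of brush from where it was at the start of the episode above 0.03 m or angle between brush's own z axis and vertical above 0.4 rad).
It also fails if it takes over 51 s, if anything falls off the work surface, if the arm or the gripper's body presses on something with over 40 N, if the wrist force passes 120 N, or if a joint passes its speed limit or range.

## Robot

A 6-joint arm with a two-finger parallel gripper is mounted at the origin on the work surface. World frame = base frame: x ahead of the robot, y to its left, z up, the work surface at z = 0. Lengths are in mm, angles in degrees, forces in N, time in s.
With the tool pointing down it reaches from about 250 to 775 mm from the base axis. Payload 8.9 kg.
Tool frame: the origin (TCP) lies on the front face of the gripper's body, between the roots of the fingers; the fingertips stand 73 mm ahead of it and the grasp point (between the pads) lies 54 mm ahead of it; x points along the fingers, y is the direction in which the jaws open and shut, and the axes are right-handed (so a half turn about x gives the same grasp; the last joint's range is limited). The gripper opens to 85 mm and grips with 20 to 120 N. Pads are 22 mm wide; open, the fingers measure 114 mm over their backs; the gripper's body (76 mm by 85 mm) begins 54 mm behind the grasp point. The pads swing forward as they close: fully open they stand 13 mm farther back than shut.
Start: joints at [-73.871, 16.656, -8.789, 64.555, 0, 82.019], TCP at [214.459, -479.199, 303.905] pointing down, gripper open.
Joint ranges: [-144.48, 144.48], [-52.06, 99.96], [-74.48, 78.29], [-112.23, 115.85], [-86.99, 84.42], [-180, 180]. Speed limits (degrees/s): [127.2, 127.2, 159.86, 180, 180, 180].

## Interface

Orientations are given as [roll, pitch, yaw] about the fixed x, y, z axes, in that order (R = Rz(yaw) Ry(pitch) Rx(roll)).
In Python, from bench import arm gives the robot as it stands.
- The arm moves only by the tool apply_moves, never from a script. Its argument "series" is a list of rows, each an object of numbers: "x", "y", "z": the shift along the tool's x, y, z in m; "wx", "wy", "wz": the turn, a rotation vector about the tool's x, y, z in degrees; "grip": the gripper's target within -1 to 1 (shut at 1, half-way at 0, fully open at -1). A call has 1 to 5 rows; each row is the pose to reach, as a shift and turn from the pose commanded when the call began, along the tool's axes at that moment; what a row does not reach only later rows make up. A row lasts 1/8 s, in which the tool goes at most 62.5 mm and 10.7 degrees, less where a joint would pass 70% of its speed; a pose out of reach is approached as far as the arm can. A call with a gripper value outside its range is refused whole. The fingers move at their own pace and stop on an object; "grip_force" is the grip in N (left out, the last holds). Time passes only in rows, so rows that repeat a pose let the fingers close. It gives the time, the measured TCP pose, the force and the opening at its end, in the units of the state.
- arm.read_state(): the state, without advancing time (a new reading comes with each control period).
- arm.snapshot(name): name is "scene" or "top"; returns a dict with "image" (420x560x3 uint8, red, green, blue), "intrinsics" (3x3 intrinsics, pixels), "R" (3x3) and "t" (3): a world point X has camera coordinates R X + t. Camera axes: x right, y down, z forward; pixel columns grow to the right and rows downward; lengths in mm; the calibration is good to about 2 mm. A picture is of the moment at which its call begins. There is no depth.
- arm.hand_in(): hands the job in, once; it reports no verdict.
The state is a dict: "time": time; "joints": joint angles; "joint_velocities": joint speeds; "joint_efforts": joint torques, N m; "position": TCP position; "eef_rot": TCP orientation; "contact_force": force on the tool from outside, world axes, zero at the start; "torque": the same for the moment, N m; "finger_gap": finger opening in mm.
Only numpy, scipy, OpenCV 4.12 (cv2) and the standard library are available. Lean on these libraries where they do the work, as an engineer would, in place of code of your own. Each camera call takes 0.05 s, during which the arm holds its last target.

## Working session

There is one attempt and no reset: what is moved stays moved. The work goes in short steps, Python scripts to look and compute and a tool call to move; the robot and the scene stay as the last step left them, time stands still between calls to the robot, and variables do not carry over. Pictures are saved under pics/ and viewed, and the job is handed in when it is done.

Besides the shell and the picture viewer there is one more tool, called after ">>>" by a JSON object that holds its "fn" and its "kwargs", one argument or row to a line. apply_moves: Moves the arm, as the interface text tells. Its arguments: {"type":"object","properties":{"series":{"type":"array","items":{"type":"object","properties":{"x":{"type":"number"},"y":{"type":"number"},"z":{"type":"number"},"wx":{"type":"number"},"wy":{"type":"number"},"wz":{"type":"number"},"grip":{"type":"number"}}}},"grip_force":{"type":"number"}},"required":["series"]}

```bash
mkdir -p pics; ls
python3 - <<'E'
from bench import arm
import cv2,pickle
d={}
for n in("scene","top"):
    s=arm.snapshot(n); d[n]=s; cv2.imwrite(f"pics/{n}0.png",s["image"][:,:,::-1]); print(n,s["intrinsics"],s["R"],s["t"])
pickle.dump(d,open("snap0.pkl","wb"))
print(arm.read_state())
E
```

```text
pics
scene [[406.40721391   0.         277.74228056]
 [  0.         406.40721391 212.76728444]
 [  0.           0.           1.        ]] [[-0.74517536  0.66679871  0.00965204]
 [ 0.51929072  0.58928819 -0.6189318 ]
 [-0.41839076 -0.45620051 -0.78538542]] [ 433.03663334 -272.01795221 1224.47711697]
top [[382.48779359   0.         279.56168704]
 [  0.         382.48779359 207.4535653 ]
 [  0.           0.           1.        ]] [[ 0.00500777 -0.99997516 -0.00495945]
 [-0.97473474 -0.00377373 -0.22333371]
 [ 0.22330944  0.00595255 -0.97472943]] [ 18.4331416  608.84525138 728.84300223]
{'time': 0.1, 'joints': array([-7.38701046e+01,  1.66865325e+01, -8.82629133e+00,  6.45530846e+01,
        1.57472378e-03,  8.20185086e+01]), 'joint_velocities': array([ 0.04262332, -0.0764127 ,  0.0041927 , -0.09711059,  0.02191262,
        0.08285183]), 'joint_efforts': array([ 1.24827024e-03, -5.37977564e+01,  3.31917179e+01,  9.38017300e-03,
       -1.89674352e-04, -1.63758394e-06]), 'position': array([ 214.3947172 , -478.90708797,  303.38507926]), 'eef_rot': array([-99.35017443,  89.9340727 , 104.76121153]), 'contact_force': array([ 0.02446708, -0.35445329,  0.5298002 ]), 'torque': array([ 0.03230955, -0.00922593,  0.06093678]), 'finger_gap': 85.39348276435197}
```

View pics/scene0.png

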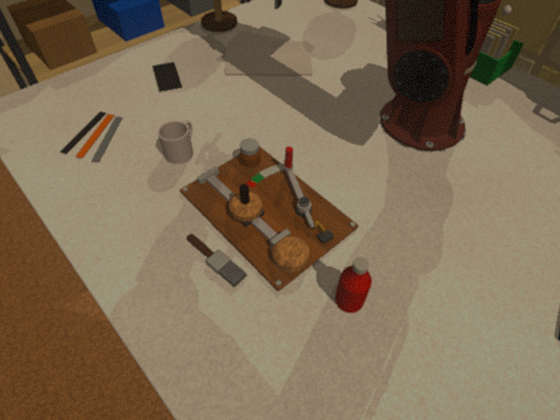

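View pics/top0.png

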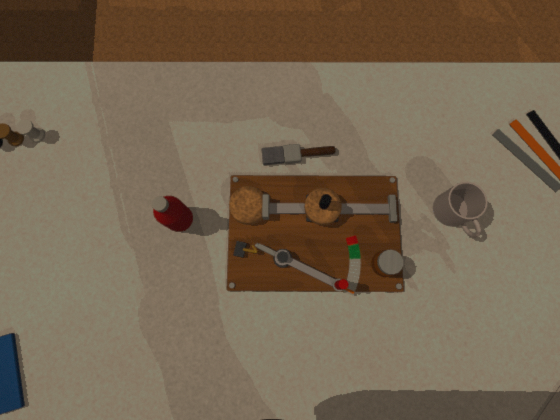

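The top view shows the plate with corners about (231,177), (398,177), (404,291) and (227,291). The knob is near (325,202), the red post top near (342,285), the hub at (283,258), and the jar at (390,263), close to the post.

```bash
cat > h.py <<'E'
import numpy as np,cv2,pickle
def ray(s,px,z):
    K,R,t=s["intrinsics"],np.array(s["R"]),np.array(s["t"])
    C=-R.T@t; d=R.T@np.linalg.solve(K,np.array([px[0],px[1],1.]))
    return C+d*(z-C[2])/d[2]
def tri(sa,pa,sb,pb):
    A=[];b=[]
    for s,p in((sa,pa),(sb,pb)):
        P=s["intrinsics"]@np.c_[s["R"],s["t"]]
        for i in(0,1):
            r=p[i]*P[2]-P[i];A.append(r[:3]);b.append(-r[3])
    return np.linalg.lstsq(np.array(A),np.array(b),rcond=None)[0]
def proj(s,X):
    p=s["intrinsics"]@(np.array(s["R"])@X+s["t"]);return p[:2]/p[2]
E
python3 - <<'E'
from h import *
d=pickle.load(open("snap0.pkl","rb"))
for n in d:
    im=d[n]["image"]; hsv=cv2.cvtColor(im,cv2.COLOR_RGB2HSV)
    crop=im[120:330,170:450] if n=="top" else im[120:330,150:390]
    cv2.imwrite(f"pics/{n}c.png",cv2.resize(crop[:,:,::-1],None,fx=2.8,fy=2.8,interpolation=cv2.INTER_CUBIC))
    H,S,V=[hsv[:,:,i].astype(int) for i in range(3)]
    m=((H<20)&(S>90)&(V>40)).astype(np.uint8)
    roi=np.zeros_like(m); 
    if n=="top": roi[165:305,215:415]=1
    else: roi[145:290,175:362]=1
    m=cv2.morphologyEx(m*roi,cv2.MORPH_CLOSE,np.ones((15,15)))
    c=max(cv2.findContours(m,0,1)[0],key=cv2.contourArea)
    h=cv2.convexHull(c)[:,0].astype(float)
    W=np.array([ray(d[n],p,12)[:2] for p in h],np.float32)
    r=cv2.minAreaRect(W);print(n,"plate",r,cv2.boxPoints(r).tolist())
    for nm,mm in(("red",((H<6)|(H>174))&(S>200)&(V>100)),("green",(H>50)&(H<85)&(S>120)&(V>60)),("black",(V<30))):
        k,l,st,ce=cv2.connectedComponentsWithStats((mm*roi).astype(np.uint8))
        for i in range(1,k):
            if st[i,4]>8: print(nm,ce[i],st[i])
E
```

```text
scene plate ((549.751953125, -55.51527404785156), (398.3564758300781, 334.8045654296875), 86.95085144042969) [[371.99188232421875, -245.50697326660156], [706.3224487304688, -263.31610107421875], [727.5120239257812, 134.47642517089844], [393.18145751953125, 152.28555297851562]]
red [289.03703704 149.92592593] [286 147   6   7  27]
red [289.73684211 160.89473684] [289 155   3  13  19]
red [250.62857143 183.37142857] [247 181   9   6  35]
red [354.94252874 283.1091954 ] [346 275  16  15 174]
green [257.34545455 177.74545455] [252 174  11   8  55]
black [244.18918919 194.72972973] [241 186   7  17  74]
top plate ((566.9534912109375, -54.0458984375), (379.2860107421875, 262.3137512207031), 89.91972351074219) [[435.5310363769531, -243.5049591064453], [697.8445434570312, -243.8724822998047], [698.3759765625, 135.4131622314453], [436.06243896484375, 135.7806854248047]]
red [351.44871795 239.98717949] [346 236  12   9  78]
red [342.82432432 283.77027027] [338 279  10  10  74]
green [353.96212121 251.08333333] [348 244  12  14 132]
black [324.93518519 201.28703704] [320 195  11  14 108]
```

View pics/topc.png

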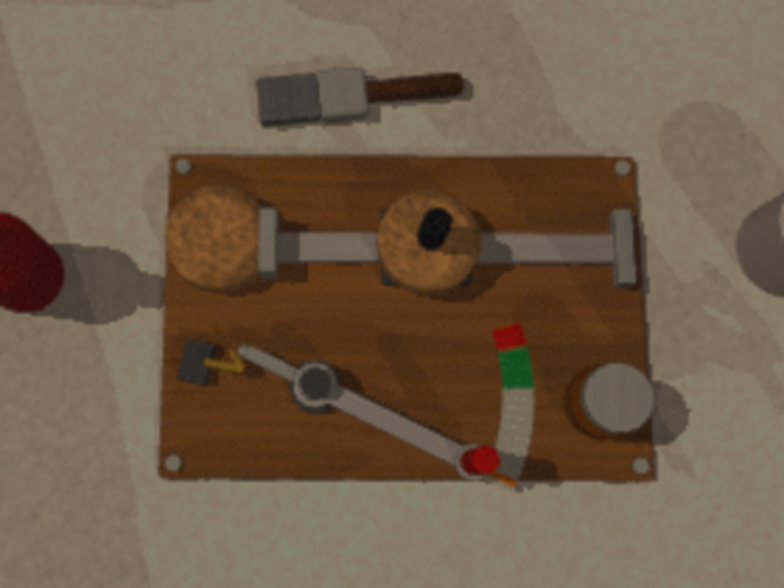

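View pics/scenec.png

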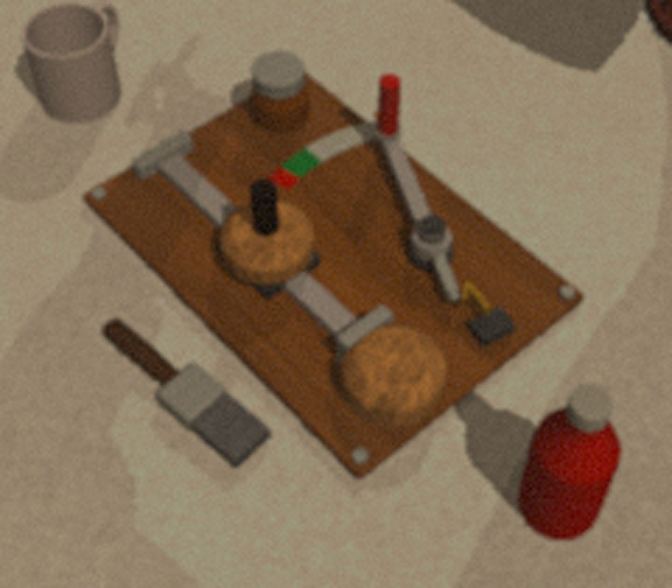

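Run:
```python
from h import *
d=pickle.load(open("snap0.pkl","rb"));T=d["top"];S=d["scene"]
P=lambda n,v:print(n,np.round(v,1))
P("post top (z100)",ray(T,(342.5,284.8),100)); P("post model px",np.r_[proj(T,np.array([450.5,-101,100])),proj(S,np.array([450.5,-101,100]))])
P("post tri",tri(T,(343,284.5),S,(289,148)))
P("green",ray(T,(354,251.1),12))
for y in(-154,-148,):pass
P("knob top z106",ray(T,(325.8,198),106)); P("knob tri top",tri(T,(325.5,198.5),S,(244.5,188)))
P("knob mid z81",ray(T,(324.9,201.3),81)); P("knob mid scene z81",ray(S,(244.2,194.7),81))
P("hub",ray(T,(283,257),52)); P("stop face",ray(T,(269,206),48))
P("jar lid",ray(T,(390.5,262),60)); 
P("stop scene?",ray(S,(150+365/2.8,120+325/2.8),48))
P("mug",ray(T,(467,202),85)); P("bottle",ray(T,(163,204),150)); P("brush",ray(T,(298,153),10))
P("form bounds",[*ray(T,(170+168/2.8,200),49)[:2]])
```

```text
post top (z100) [ 450.4 -100.2  100. ]
post model px [342.9 284.7 290.3 148.2]
post tri [ 451.9 -102.3  100.1]
green [ 524.8 -141.2   12. ]
knob top z106 [620.  -71.3 106. ]
knob tri top [619.6 -71.  103.1]
knob mid z81 [619.3 -72.2  81. ]
knob mid scene z81 [621.6 -71.5  81. ]
hub [507.5  13.6  52. ]
stop face [616.7  43.9  48. ]
jar lid [ 497.5 -205.7   60. ]
stop scene? [621.   52.6  48. ]
mug [ 618. -362.   85.]
bottle [596.  239.2 150. ]
brush [752.  -20.6  10. ]
form bounds [629.3 127.9]
```

```bash
cat >> h.py <<'E'
from scipy.spatial.transform import Rotation as Ro
def tool(st): return Ro.from_euler('xyz',st["eef_rot"],degrees=True).as_matrix()
E
python3 - <<'E'
from h import *
from bench import arm
s=arm.read_state();R=tool(s);print(np.round(R,3),s["position"])
# target: x down, y along +-X or +-Y
for nm,y in(("jaws+y",[0,1,0]),("jaws-y",[0,-1,0]),("jaws+x",[1,0,0]),("jaws-x",[-1,0,0])):
    x=np.array([0,0,-1.]);y=np.array(y,float);T=np.c_[x,y,np.cross(x,y)]
    print(nm,np.round(Ro.from_matrix(R.T@T).as_rotvec(degrees=True),1))
print("shift to above knob",R.T@(np.array([619.5,-71.5,220])-s["position"]))
E
```

```text
[[-0.     0.409 -0.913]
 [ 0.001 -0.913 -0.409]
 [-1.    -0.001 -0.   ]] [ 214.3947172  -478.90708797  303.38507926]
jaws+y [-1.559e+02 -1.000e-01  0.000e+00]
jaws-y [24.1  0.   0.1]
jaws+x [-65.9  -0.    0.1]
jaws-x [1.141e+02 1.000e-01 1.000e-01]
shift to above knob [  83.71956789 -206.27687601 -536.17607304]
```

>>> {"fn": "apply_moves", "kwargs": {
  "series": [
    {"x": 0.008, "y": -0.02, "z": -0.05, "wx": -9, "grip": -1},
    {"x": 0.016, "y": -0.04, "z": -0.1, "wx": -18, "grip": -1},
    {"x": 0.024, "y": -0.06, "z": -0.15, "wx": -27, "grip": -1},
    {"x": 0.032, "y": -0.08, "z": -0.2, "wx": -36, "grip": -1},
    {"x": 0.04, "y": -0.1, "z": -0.25, "wx": -45, "grip": -1}
  ]
}}

```text
invalid input
```

```bash
cat > go.py <<'E'
from h import *
from bench import arm
import sys
t=np.array([float(v) for v in sys.argv[1:4]])
s=arm.read_state();R=tool(s)
x=np.array([0,0,-1.]);y=np.array([1.,0,0]);T=np.c_[x,y,np.cross(x,y)]
print("t",s["time"],"pos",np.round(s["position"],1),"F",np.round(s["contact_force"],1),"gap",round(s["finger_gap"],1),"j",np.round(s["joints"],0))
print("rot",np.round(Ro.from_matrix(R.T@T).as_rotvec(degrees=True),2),"shift mm",np.round(R.T@(t-s["position"]),1))
E
python3 go.py 619.5 -71.5 220
```

```text
t 0.1 pos [ 214.4 -478.9  303.4] F [ 0.  -0.4  0.5] gap 85.4 j [-74.  17.  -9.  65.   0.  82.]
rot [-6.589e+01 -5.000e-02  5.000e-02] shift mm [  83.7 -206.3 -536.2]
```

>>> {"fn": "apply_moves", "kwargs": {
  "series": [
    {"x": 0.008, "y": -0.02, "z": -0.05, "wx": -9, "wy": 0, "wz": 0, "grip": -1},
    {"x": 0.016, "y": -0.04, "z": -0.1, "wx": -18, "wy": 0, "wz": 0, "grip": -1},
    {"x": 0.024, "y": -0.06, "z": -0.15, "wx": -27, "wy": 0, "wz": 0, "grip": -1},
    {"x": 0.032, "y": -0.08, "z": -0.2, "wx": -36, "wy": 0, "wz": 0, "grip": -1},
    {"x": 0.04, "y": -0.1, "z": -0.25, "wx": -45, "wy": 0, "wz": 0, "grip": -1}
  ],
  "grip_force": 40
}}

```text
time: 0.72
position: [402.7, -284.4, 263.5]
eef_rot: [-92.8, 90.0, 156.6]
contact_force: [0.4, -1.1, -0.1]
finger_gap: 85.5
```

```bash
python3 go.py 619.5 -71.5 220
```

```text
t 0.725 pos [ 402.7 -284.4  263.5] F [ 0.4 -1.1 -0.1] gap 85.5 j [-44.  15. -18.  58.  -0.  67.]
rot [-2.061e+01 -0.000e+00  1.000e-02] shift mm [  43.5  128.  -275.5]
```

>>> {"fn": "apply_moves", "kwargs": {
  "series": [
    {"x": 0.008, "y": 0.025, "z": -0.055, "wx": -5, "wy": 0, "wz": 0, "grip": -1},
    {"x": 0.017, "y": 0.05, "z": -0.11, "wx": -10, "wy": 0, "wz": 0, "grip": -1},
    {"x": 0.026, "y": 0.077, "z": -0.165, "wx": -15, "wy": 0, "wz": 0, "grip": -1},
    {"x": 0.035, "y": 0.102, "z": -0.22, "wx": -20.6, "wy": 0, "wz": 0, "grip": -1},
    {"x": 0.0435, "y": 0.128, "z": -0.2755, "wx": -20.6, "wy": 0, "wz": 0, "grip": -1}
  ],
  "grip_force": 40
}}

```text
time: 1.35
position: [620.7, -72.4, 219.8]
eef_rot: [-80.2, 90.0, -170.4]
contact_force: [0.4, -0.8, 0.6]
finger_gap: 85.3
```

```bash
python3 go.py 619.5 -71.5 139
python3 - <<'E'
from h import *
from bench import arm
s=arm.snapshot("scene");cv2.imwrite("pics/s1.png",s["image"][:,:,::-1])
E
```

```text
t 1.35 pos [620.7 -72.4 219.8] F [ 0.4 -0.8  0.6] gap 85.3 j [-13.  31.  -0.  59.  -0.  77.]
rot [-0.21  0.    0.03] shift mm [80.8 -1.2 -0.9]
```

View pics/s1.png

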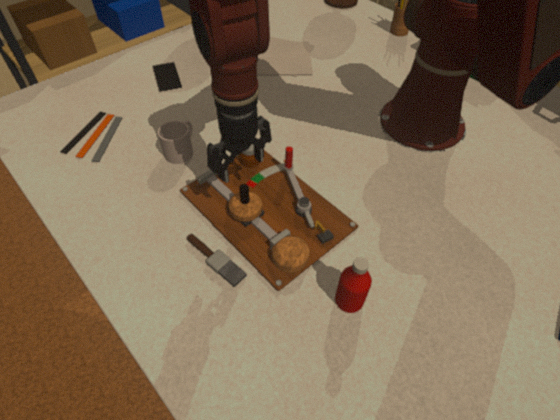

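Run:
```python
from h import *
from bench import arm
s=arm.snapshot("scene");T=arm.snapshot("top");cv2.imwrite("pics/t1.png",T["image"][:,:,::-1])
for z in(220,147):
  for dx in(-50,0,50):print(z,dx,proj(s,np.array([620.7+dx,-72.4,z])),proj(T,np.array([620.7+dx,-72.4,z])))
```

```text
220 -50 [259.30014062 138.54842723] [334.77979189 209.66229515]
220 0 [240.47887758 149.45662831] [333.98178104 181.05909533]
220 50 [220.6783112  160.93240225] [333.21061834 153.41821727]
147 -50 [260.15368845 163.58776168] [329.46019569 218.19293472]
147 0 [242.5756128  174.38082817] [328.82271109 192.27030059]
147 50 [224.14379144 185.69810075] [328.20459731 167.13536076]
```

View pics/t1.png

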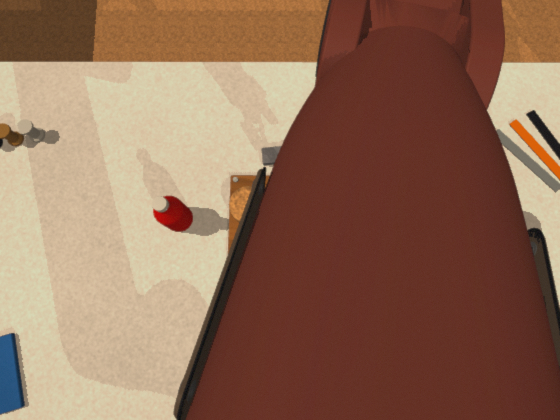

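The scene view confirms the open fingers are centred over the knob: the tips at about (220,175) and (262,155) match the projection. The top view is blocked by the arm. I'll descend and grip.

>>> {"fn": "apply_moves", "kwargs": {
  "series": [
    {"x": 0.02, "y": -0.001, "z": -0.001, "wx": 0, "wy": 0, "wz": 0, "grip": -1},
    {"x": 0.04, "y": -0.001, "z": -0.001, "wx": 0, "wy": 0, "wz": 0, "grip": -1},
    {"x": 0.06, "y": -0.001, "z": -0.001, "wx": 0, "wy": 0, "wz": 0, "grip": -1},
    {"x": 0.08, "y": -0.001, "z": -0.001, "wx": 0, "wy": 0, "wz": 0, "grip": -1},
    {"x": 0.08, "y": -0.001, "z": -0.001, "wx": 0, "wy": 0, "wz": 0, "grip": 0.2}
  ],
  "grip_force": 40
}}

```text
time: 2.12
position: [617.0, -73.7, 139.2]
eef_rot: [-99.6, 89.8, 170.1]
contact_force: [0.1, 0.2, 0.7]
finger_gap: 70.1
```

>>> {"fn": "apply_moves", "kwargs": {
  "series": [
    {"x": 0, "y": 0, "z": 0, "wx": 0, "wy": 0, "wz": 0, "grip": 1},
    {"x": 0, "y": 0, "z": 0, "wx": 0, "wy": 0, "wz": 0, "grip": 1},
    {"x": 0, "y": 0, "z": 0, "wx": 0, "wy": 0, "wz": 0, "grip": 1},
    {"x": 0, "y": 0, "z": 0, "wx": 0, "wy": 0, "wz": 0, "grip": 1},
    {"x": 0, "y": 0, "z": 0, "wx": 0, "wy": 0, "wz": 0, "grip": 1}
  ],
  "grip_force": 40
}}

```text
time: 2.75
position: [620.0, -73.3, 141.6]
eef_rot: [79.2, 89.8, -11.1]
contact_force: [4.9, -1.1, 5.2]
finger_gap: 20.8
```

```bash
python3 go.py 619.5 5.5 139
python3 - <<'E'
from h import *
from bench import arm
s=arm.snapshot("scene");cv2.imwrite("pics/s2.png",cv2.resize(s["image"][120:300,150:390,::-1],None,fx=3,fy=3))
E
```

```text
t 2.75 pos [620.  -73.3 141.6] F [ 4.9 -1.1  5.2] gap 20.8 j [-13.  34.  -6.  49.   0.  77.]
rot [-0.29  0.04 -0.2 ] shift mm [  2.6  -0.9 -78.8]
```

View pics/s2.png

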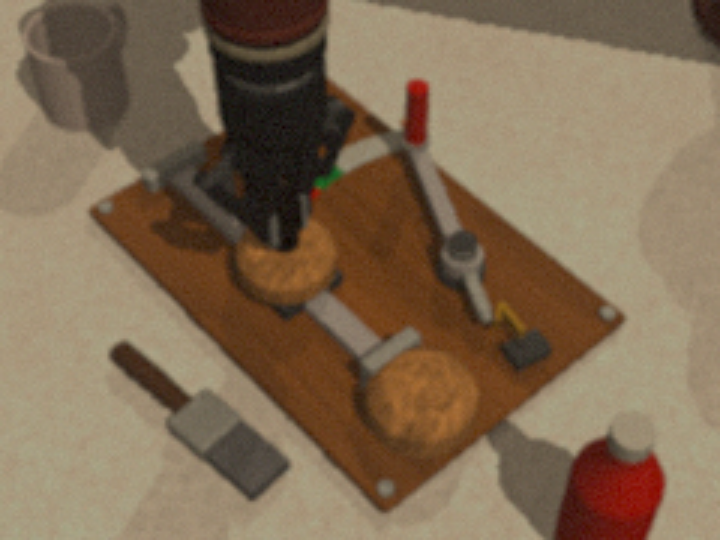

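The knob is gripped (gap 20.8 mm) with the fingers at the knob around crop (285,240). Next I'll slide it +y.

>>> {"fn": "apply_moves", "kwargs": {
  "series": [
    {"x": 0, "y": 0, "z": -0.015, "wx": 0, "wy": 0, "wz": 0, "grip": 1},
    {"x": 0, "y": 0, "z": -0.03, "wx": 0, "wy": 0, "wz": 0, "grip": 1},
    {"x": 0, "y": 0, "z": -0.045, "wx": 0, "wy": 0, "wz": 0, "grip": 1},
    {"x": 0, "y": 0, "z": -0.06, "wx": 0, "wy": 0, "wz": 0, "grip": 1},
    {"x": 0, "y": 0, "z": -0.07, "wx": 0, "wy": 0, "wz": 0, "grip": 1}
  ],
  "grip_force": 40
}}

```text
time: 3.42
position: [620.1, -3.0, 141.6]
eef_rot: [65.3, 89.8, -25.0]
contact_force: [3.3, -2.8, 7.3]
finger_gap: 20.7
```

>>> {"fn": "apply_moves", "kwargs": {
  "series": [
    {"x": 0, "y": 0, "z": -0.002, "wx": 0, "wy": 0, "wz": 0, "grip": 1},
    {"x": 0, "y": 0, "z": -0.005, "wx": 0, "wy": 0, "wz": 0, "grip": 1},
    {"x": 0, "y": 0, "z": -0.007, "wx": 0, "wy": 0, "wz": 0, "grip": 1},
    {"x": 0, "y": 0, "z": -0.007, "wx": 0, "wy": 0, "wz": 0, "grip": 1}
  ],
  "grip_force": 40
}}

```text
time: 3.92
position: [620.1, 3.7, 141.6]
eef_rot: [71.3, 89.8, -19.0]
contact_force: [3.1, -1.0, 7.5]
finger_gap: 21.0
```

```bash
python3 go.py 619.5 5.5 139
```

```text
t 3.925 pos [620.1   3.7 141.6] F [ 3.1 -1.   7.5] gap 21.0 j [-6. 34. -7. 49. -0. 84.]
rot [-0.29  0.05 -0.15] shift mm [ 2.6 -0.6 -1.8]
```

No stop force yet, so I'll go on in small steps until it's felt.

>>> {"fn": "apply_moves", "kwargs": {
  "series": [
    {"x": 0, "y": 0, "z": -0.001, "wx": 0, "wy": 0, "wz": 0, "grip": 1},
    {"x": 0, "y": 0, "z": -0.002, "wx": 0, "wy": 0, "wz": 0, "grip": 1},
    {"x": 0, "y": 0, "z": -0.003, "wx": 0, "wy": 0, "wz": 0, "grip": 1},
    {"x": 0, "y": 0, "z": -0.003, "wx": 0, "wy": 0, "wz": 0, "grip": 1}
  ],
  "grip_force": 40
}}

```text
time: 4.42
position: [620.2, 4.1, 141.6]
eef_rot: [24.0, 89.6, -66.4]
contact_force: [2.5, -13.6, 6.7]
finger_gap: 20.9
```

```bash
python3 go.py 619.5 5.5 139;python3 - <<'E'
from h import *
from bench import arm
s=arm.snapshot("scene");cv2.imwrite("pics/s3.png",cv2.resize(s["image"][120:300,150:390,::-1],None,fx=3,fy=3))
E
```

```text
t 4.425 pos [620.2   4.1 141.6] F [  2.5 -13.6   6.7] gap 20.9 j [-6. 34. -7. 49. -0. 84.]
rot [-0.4   0.34 -0.15] shift mm [ 2.6 -0.7 -1.4]
```

View pics/s3.png

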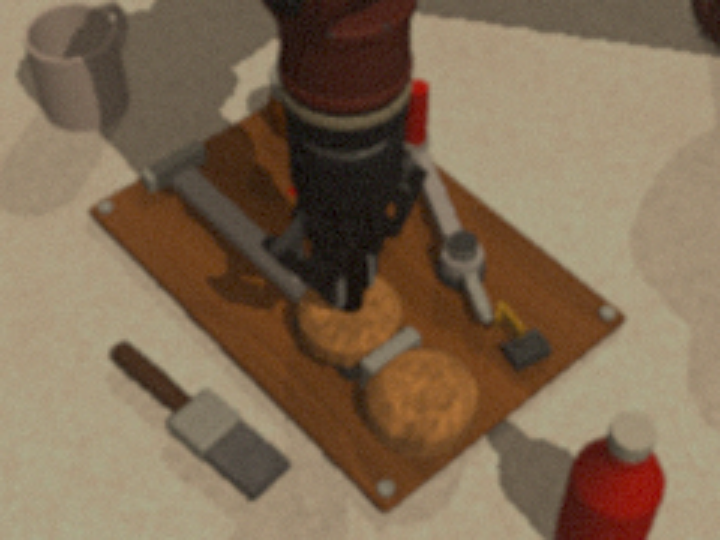

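The carriage form now touches the stop (crop about (370,350)), with 13.6 N of stop force. I'll hold briefly, open and lift.

>>> {"fn": "apply_moves", "kwargs": {
  "series": [
    {"x": 0, "y": 0, "z": 0, "wx": 0, "wy": 0, "wz": 0, "grip": 1},
    {"x": 0, "y": 0, "z": 0, "wx": 0, "wy": 0, "wz": 0, "grip": 1},
    {"x": 0, "y": 0, "z": 0, "wx": 0, "wy": 0, "wz": 0, "grip": -1},
    {"x": 0, "y": 0, "z": 0, "wx": 0, "wy": 0, "wz": 0, "grip": -1},
    {"x": 0, "y": 0, "z": 0, "wx": 0, "wy": 0, "wz": 0, "grip": -1}
  ],
  "grip_force": 40
}}

```text
time: 5.1
position: [618.6, 7.3, 140.1]
eef_rot: [-105.5, 89.9, 164.2]
contact_force: [0.3, 0.2, -1.2]
finger_gap: 74.6
```

>>> {"fn": "apply_moves", "kwargs": {
  "series": [
    {"x": 0, "y": 0, "z": 0, "wx": 0, "wy": 0, "wz": 0, "grip": -1},
    {"x": -0.02, "y": 0, "z": 0, "wx": 0, "wy": 0, "wz": 0, "grip": -1},
    {"x": -0.04, "y": 0, "z": 0, "wx": 0, "wy": 0, "wz": 0, "grip": -1},
    {"x": -0.06, "y": 0, "z": 0, "wx": 0, "wy": 0, "wz": 0, "grip": -1},
    {"x": -0.08, "y": 0, "z": 0, "wx": 0, "wy": 0, "wz": 0, "grip": -1}
  ],
  "grip_force": 40
}}

```text
time: 5.72
position: [618.9, 7.1, 221.0]
eef_rot: [-108.6, 90.0, 161.1]
contact_force: [-0.0, 0.1, -0.2]
finger_gap: 85.4
```

```bash
python3 go.py 451 -101 220
```

```text
t 5.725 pos [618.9   7.1 221. ] F [-0.   0.1 -0.2] gap 85.4 j [-6. 30. -1. 59.  0. 84.]
rot [-0.28 -0.01  0.02] shift mm [   1.  -167.4  108.9]
```

>>> {"fn": "apply_moves", "kwargs": {
  "series": [
    {"x": 0, "y": -0.042, "z": 0.027, "wx": 0, "wy": 0, "wz": 0, "grip": -1},
    {"x": 0, "y": -0.084, "z": 0.054, "wx": 0, "wy": 0, "wz": 0, "grip": -1},
    {"x": 0, "y": -0.126, "z": 0.082, "wx": 0, "wy": 0, "wz": 0, "grip": -1},
    {"x": 0.001, "y": -0.167, "z": 0.109, "wx": 0, "wy": 0, "wz": 0, "grip": -1},
    {"x": 0.001, "y": -0.167, "z": 0.109, "wx": 0, "wy": 0, "wz": 0, "grip": -1}
  ],
  "grip_force": 40
}}

```text
time: 6.35
position: [449.0, -102.1, 219.4]
eef_rot: [-95.7, 89.9, 173.9]
contact_force: [0.1, -0.3, -0.6]
finger_gap: 85.5
```

```bash
python3 go.py 451 -101 132;python3 - <<'E'
from h import *
from bench import arm
s=arm.snapshot("scene");cv2.imwrite("pics/s4.png",cv2.resize(s["image"][120:300,150:390,::-1],None,fx=3,fy=3))
for q in ([619.5,6.5,106],[618,6.5,56]):print((proj(s,np.array(q))-[150,120])*3)
E
```

```text
t 6.35 pos [ 449.  -102.1  219.4] F [ 0.1 -0.3 -0.6] gap 85.5 j [-22.  14. -26.  50.  -0.  69.]
rot [-0.44 -0.01  0.08] shift mm [87.4  2.1 -1.1]
[350.99111963 261.52845143]
[353.23332329 302.28111673]
```

View pics/s4.png

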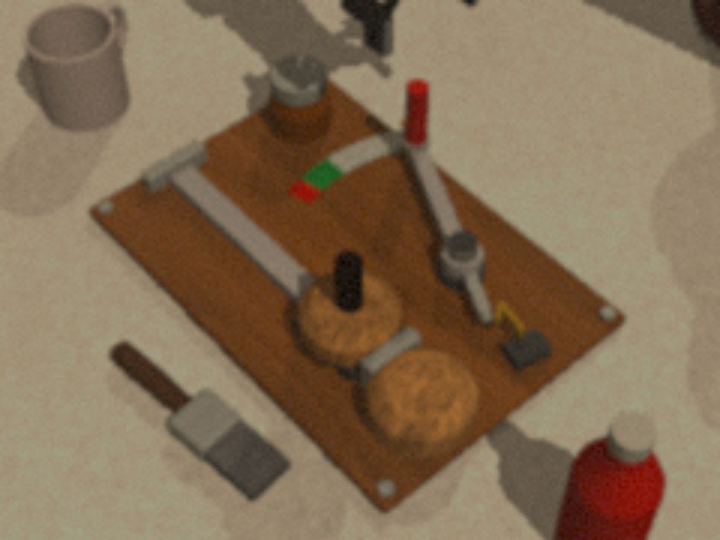

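The carriage stays at the stop (knob at crop (348,280)), and the tensioner is still at rest. I'll descend onto the post.

>>> {"fn": "apply_moves", "kwargs": {
  "series": [
    {"x": 0.02, "y": 0.002, "z": -0.001, "wx": 0, "wy": 0, "wz": 0, "grip": -1},
    {"x": 0.04, "y": 0.002, "z": -0.001, "wx": 0, "wy": 0, "wz": 0, "grip": -1},
    {"x": 0.06, "y": 0.002, "z": -0.001, "wx": 0, "wy": 0, "wz": 0, "grip": -1},
    {"x": 0.08, "y": 0.002, "z": -0.001, "wx": 0, "wy": 0, "wz": 0, "grip": -1},
    {"x": 0.087, "y": 0.002, "z": -0.001, "wx": 0, "wy": 0, "wz": 0, "grip": -1}
  ],
  "grip_force": 40
}}

```text
time: 7.02
position: [453.8, -99.5, 131.5]
eef_rot: [-124.0, 89.9, 145.8]
contact_force: [0.3, 0.4, 0.4]
finger_gap: 85.6
```

>>> {"fn": "apply_moves", "kwargs": {
  "series": [
    {"x": 0, "y": 0, "z": 0, "wx": 0, "wy": 0, "wz": 0, "grip": 1},
    {"x": 0, "y": 0, "z": 0, "wx": 0, "wy": 0, "wz": 0, "grip": 1},
    {"x": 0, "y": 0, "z": 0, "wx": 0, "wy": 0, "wz": 0, "grip": 1},
    {"x": 0, "y": 0, "z": 0, "wx": 0, "wy": 0, "wz": 0, "grip": 1},
    {"x": 0, "y": 0, "z": 0, "wx": 0, "wy": 0, "wz": 0, "grip": 1}
  ],
  "grip_force": 40
}}

```text
time: 7.65
position: [453.6, -100.3, 132.9]
eef_rot: [56.3, 90.0, -34.0]
contact_force: [-1.1, 0.1, 5.1]
finger_gap: 19.1
```

```bash
python3 go.py 520 -113.4 132;python3 - <<'E'
from h import *
from bench import arm
s=arm.snapshot("scene");cv2.imwrite("pics/s5.png",cv2.resize(s["image"][120:300,150:390,::-1],None,fx=3,fy=3))
piv=np.array([508,15])
for q in np.arange(0,.66,.05): print(round(q,2),np.round(piv+130*np.array([np.sin(q-.45),-np.cos(q-.45)]),1))
E
```

```text
t 7.65 pos [ 453.6 -100.3  132.9] F [-1.1  0.1  5.1] gap 19.1 j [-21.  21. -32.  37.  -0.  69.]
rot [-0.29  0.02 -0.03] shift mm [ 1.  66.4 12.7]
0.0 [ 451.5 -102.1]
0.05 [ 457.4 -104.7]
0.1 [ 463.4 -107.1]
0.15 [ 469.6 -109.2]
0.2 [ 475.8 -111. ]
0.25 [ 482.2 -112.4]
0.3 [ 488.6 -113.5]
0.35 [ 495.  -114.4]
0.4 [ 501.5 -114.8]
0.45 [ 508. -115.]
0.5 [ 514.5 -114.8]
0.55 [ 521.  -114.4]
0.6 [ 527.4 -113.5]
0.65 [ 533.8 -112.4]
```

View pics/s5.png

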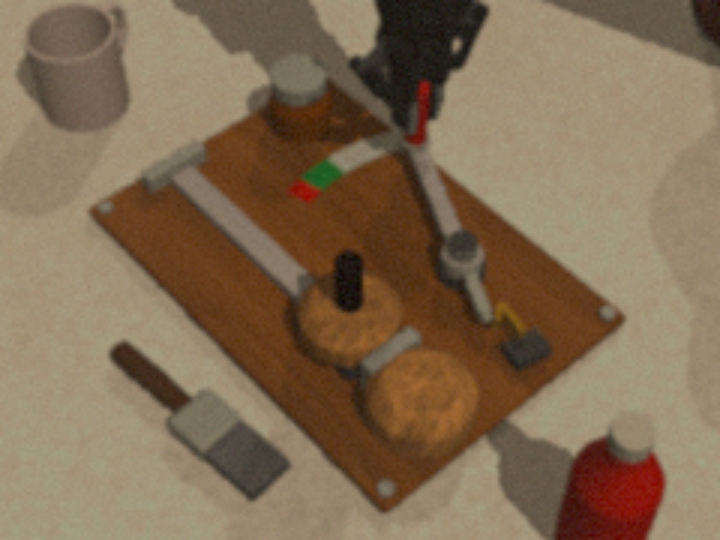

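>>> {"fn": "apply_moves", "kwargs": {
  "series": [
    {"x": 0, "y": 0.012, "z": 0.005, "wx": 0, "wy": 0, "wz": 0, "grip": 1},
    {"x": 0, "y": 0.0245, "z": 0.009, "wx": 0, "wy": 0, "wz": 0, "grip": 1},
    {"x": 0, "y": 0.037, "z": 0.0115, "wx": 0, "wy": 0, "wz": 0, "grip": 1},
    {"x": 0, "y": 0.05, "z": 0.0125, "wx": 0, "wy": 0, "wz": 0, "grip": 1},
    {"x": 0, "y": 0.0565, "z": 0.013, "wx": 0, "wy": 0, "wz": 0, "grip": 1}
  ],
  "grip_force": 60
}}

```text
time: 8.32
position: [508.1, -114.8, 132.5]
eef_rot: [-53.5, 89.7, -143.8]
contact_force: [-13.2, -6.6, 9.8]
finger_gap: 18.5
```

```bash
python3 go.py 521 -114 132
```

```text
t 8.325 pos [ 508.1 -114.8  132.5] F [-13.2  -6.6   9.8] gap 18.5 j [-21.  26. -24.  41.  -0.  70.]
rot [-0.33  0.2   0.27] shift mm [ 0.4 12.9 -0.9]
```

>>> {"fn": "apply_moves", "kwargs": {
  "series": [
    {"x": 0, "y": 0.005, "z": 0, "wx": 0, "wy": 0, "wz": 0, "grip": 1},
    {"x": 0, "y": 0.01, "z": -0.0005, "wx": 0, "wy": 0, "wz": 0, "grip": 1},
    {"x": 0, "y": 0.0135, "z": -0.001, "wx": 0, "wy": 0, "wz": 0, "grip": 1},
    {"x": 0, "y": 0.0135, "z": -0.001, "wx": 0, "wy": 0, "wz": 0, "grip": 1},
    {"x": 0, "y": 0.0135, "z": -0.001, "wx": 0, "wy": 0, "wz": 0, "grip": 1}
  ],
  "grip_force": 60
}}

```text
time: 8.95
position: [521.6, -114.2, 132.5]
eef_rot: [-44.1, 89.7, -134.5]
contact_force: [-10.5, -10.4, 6.3]
finger_gap: 18.5
```

```bash
python3 go.py 521 -114 132;python3 - <<'E'
from h import *
from bench import arm
s=arm.snapshot("scene");cv2.imwrite("pics/s6.png",cv2.resize(s["image"][120:260,180:360,::-1],None,fx=4,fy=4,interpolation=cv2.INTER_CUBIC))
t=arm.snapshot("top");cv2.imwrite("pics/t6.png",cv2.resize(t["image"][120:330,170:450,::-1],None,fx=2.8,fy=2.8,interpolation=cv2.INTER_CUBIC))
E
```

```text
t 8.95 pos [ 521.6 -114.2  132.5] F [-10.5 -10.4   6.3] gap 18.5 j [-20.  27. -22.  42.  -0.  70.]
rot [-0.36  0.23  0.23] shift mm [ 0.5 -0.6 -0.2]
```

View pics/s6.png

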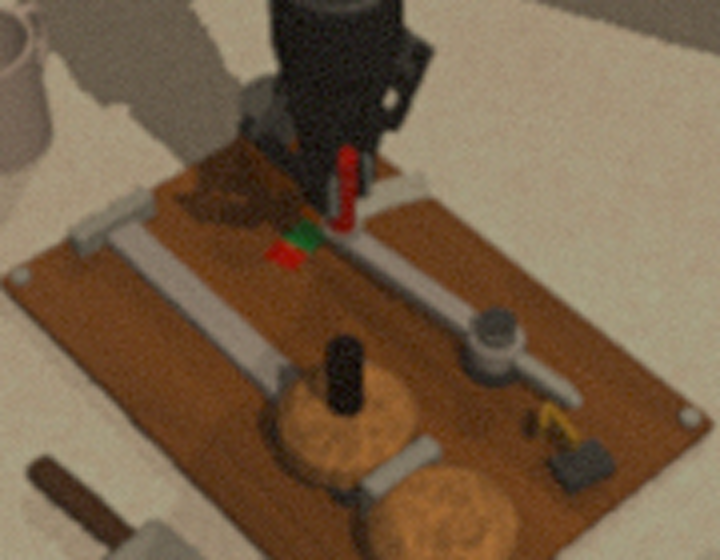

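View pics/t6.png

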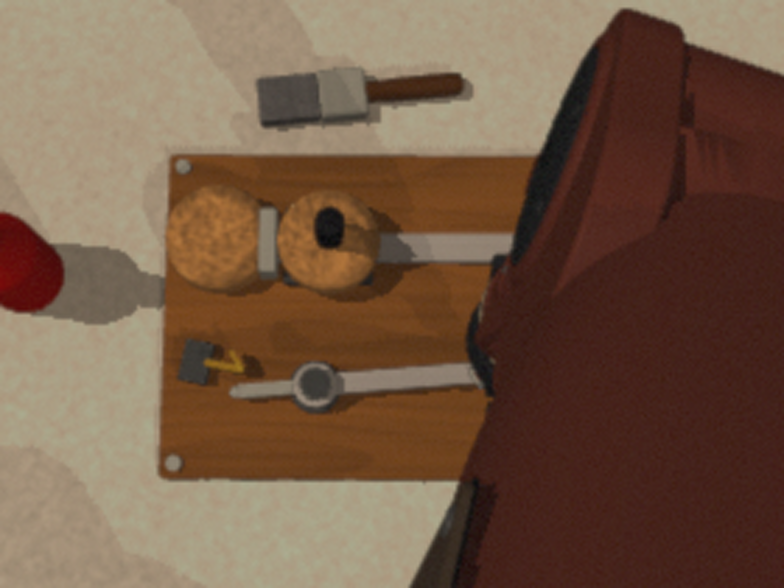

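```bash
python3 - <<'E'
from h import *
T=pickle.load(open("snap0.pkl","rb"))["top"]
def c(p): return ray(T,(170+p[0]/2.8,120+p[1]/2.8),36)[:2]
for a,b in(((246,352),(455,449)),((238,391),(465,376)),((345,384),(465,376))):
    v=c(b)-c(a); print(0.45+np.arctan2(v[0],-v[1]))
S=pickle.load(open("snap0.pkl","rb"))["scene"]
# post foot z36 seen in scene
p=ray(S,(180+343/4,120+228/4),38);print(p, .45+np.arctan2(p[0]-508,-(p[1]-15)))
E
python3 go.py 521 -114 132
```

```text
0.021204120461650766
0.520246304004407
0.5208278138973724
[ 522.08976977 -111.97982566   38.        ] 0.5605086374575611
t 9.05 pos [ 521.5 -114.2  132.5] F [-10.2  -9.4   6.1] gap 18.5 j [-20.  27. -22.  42.  -0.  70.]
rot [-0.36  0.23  0.23] shift mm [ 0.5 -0.5 -0.2]
```

>>> {"fn": "apply_moves", "kwargs": {
  "series": [
    {"x": 0, "y": 0, "z": 0, "wx": 0, "wy": 0, "wz": 0, "grip": 1},
    {"x": 0, "y": 0, "z": 0, "wx": 0, "wy": 0, "wz": 0, "grip": 1},
    {"x": 0, "y": 0, "z": 0, "wx": 0, "wy": 0, "wz": 0, "grip": 1},
    {"x": 0, "y": 0, "z": 0, "wx": 0, "wy": 0, "wz": 0, "grip": 1}
  ],
  "grip_force": 60
}}

```text
time: 9.55
position: [521.5, -114.2, 132.5]
eef_rot: [-44.6, 89.7, -135.0]
contact_force: [-10.7, -10.8, 5.7]
finger_gap: 18.7
```

```bash
python3 go.py 521 -114 132; python3 -c "
from bench import arm
print(arm.hand_in())"
```

```text
t 9.55 pos [ 521.5 -114.2  132.5] F [-10.7 -10.8   5.7] gap 18.7 j [-20.  27. -22.  42.  -0.  70.]
rot [-0.36  0.23  0.23] shift mm [ 0.5 -0.5 -0.2]
the job is handed in; nothing more can be done
None
```

I slid the carriage by its knob up against the steel stop, with the tensioner still at rest. I then gripped the red post, pushed it round past the click, and handed in at 9.55 s while still holding it.

- **Carriage:** I felt about 14 N at the stop. Pictures after I let go, and again at the end, show the carriage still against it.
- **Tensioner angle:** the top-view bar gives about 0.52 rad and the post's foot in the scene view gives about 0.56. Both are inside 0.45–0.65. The two differ by 0.04 rad, and the same bar reading was 0.02 rad off when the arm was at rest.
- **Holding:** the post is in the grip with a finger gap of 18.7 mm. About 11 N pushes back along x, and the pose did not change over the last half second.
- **Not seen directly:** the gripper hid the pointer, so I judged "over green" from the angle rather than by eye.
- **Bystanders:** the moves went nowhere near them. The bottle and brush look unmoved in the last views. The mug was only partly in frame, and the jar was hidden by the gripper at the end; it was last seen in place when I gripped the post.

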